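Seat the fraction collector's vial carousel on its drive teeth

TASK

The vial carousel has been set on the fraction collector's drive hub, but it is riding on top of the drive teeth. Turn the carousel, whichever way is handier, until its teeth drop into mesh with the hub's teeth, then press it down past the spring catch until it sits fully home. Leave the other things on the bench where they are.

Things in the scene. Friction and masses are not known exactly. Their poses are not given: they have to be found in the camera images.
- collector: Fraction collector, fixed: white housing about 300 x 285 mm, 65 mm high, on a grey foot plate, sloped blue control panel on its front (own -x). Origin at bench level under the drive axis. On its rear right corner (own x 128, y -118 mm) a steel post carries the white drop arm, top 207 mm above the bench, parked pointing away from the carousel.
- drive_hub: Drive hub on top of the collector; it does not turn. Steel flange 90 mm across, spindle 26 mm across and 33 mm high, six straight orange teeth standing on the flange. Origin on the upright axis, on the seat (the flange's top, 69 mm above the bench); z up. The teeth point along its own yaw angles 30, 90, 150, 210, 270, 330 degrees from its x axis.
- tooth (a point): Middle of the top of the hub tooth at the hub's own 30 degrees, 31 mm from the axis. Each of the six teeth is 8 mm wide, 12 mm high above the seat and reaches from 21 to 42 mm from the axis.
- carousel: Loose blue vial carousel, 230 mm across, 0.5 kg, standing over the hub's spindle (1 mm play all round); origin at the centre of its underside, z up. Its origin is 12 mm above the hub's origin while it rides on the teeth; once meshed it drops by itself 4 to 5 mm onto spring balls in the spindle; a straight push of 7 to 15 N near the axis then takes it to 0 mm, fully home.
- spoke (a point): Middle of the top of a carousel spoke, 31 mm from the axis. Six straight white spokes, 8 mm wide and 10 mm thick, at the carousel's own 0, 60 ... 300 degrees, are its teeth; windows between them show the orange hub teeth. In mesh each spoke lies midway between two hub teeth: carousel x axis at 0, 60, 120 ... degrees from hub x axis, play about 5 degrees each way; any of the six is right.
- handle_top (a point): Middle of the top of the carrying handle, on the carousel's axis, 88 mm above its underside: a pressing pad 44 x 24 mm. The handle is a rigid grey arch along the carousel's own x axis: a crossbar 134 mm long, 16 mm wide, 12 mm thick, its top 87 mm above the underside, on two posts.
- handle_end_a (a point): Top of the crossbar over the handle post at the carousel's own +x, 60 mm from the axis, 87 mm above the underside. The post is 14 mm (along the bar) by 16 mm. Unmeshed, the carousel turns under a sideways push of 1 to 4 N here and stays where it is left.
- handle_end_b (a point): The same at the other post, own -x.
- vial (a point): Top of one of the nine capped vials, 28 mm across, fixed in the carousel's ring 91 mm from the axis; the tops are 59 mm above the carousel's underside. The ring itself is 36 mm high; inside it is an open well 132 mm across.
- reagent_bottle: Loose amber bottle with a blue cap, 68 mm across, 145 mm high; origin at the centre of its underside. Leave alone.
- wash_bottle: Loose white wash bottle with a red cap and a bent spout, 72 mm across, 180 mm high; origin at the centre of its underside. Leave alone.
- beaker: Loose glass beaker, 72 mm across, 95 mm high; origin at the centre of its underside. Leave alone.
- flask: Loose round glass flask with a red stopper in a cork ring, 92 mm across, 150 mm high; origin at the centre of its underside. Leave alone.
- spatula: Loose narrow steel laboratory spatula, 193 mm long, 5 mm thick, lying flat on the bench towards the right of the robot; origin under its middle. Leave alone.

How it is judged:
By the outcome, as a careful person would: the job done as asked, in the order asked, and still so for the second after the job is handed in, with the robot touching nothing.
It also fails if it takes over 48 s, if anything falls off the work surface, if the arm or the gripper's body presses on something with over 40 N, if the wrist force passes 120 N, or if a joint passes its speed limit or range.

ROBOT

A 7-joint arm with a two-finger parallel gripper is mounted at the origin on the work surface. World frame = base frame: x ahead of the robot, y to its left, z up, the work surface at z = 0. Lengths are in m, angles in rad, forces in N, time in s.
With the tool pointing down it reaches from about 0.35 to 0.9 m from the base axis. Payload 8.1 kg.
Tool frame: the origin (TCP) lies midway between the tips of the shut fingers; the grasp point (between the pads) lies 19 mm behind it; z points along the fingers, y is the line along which they close (so a half turn about z gives the same grasp; the last joint's range is limited). The gripper opens to 92 mm and grips with 3 to 60 N. Pads are 19 mm wide; open, the fingers measure 130 mm over their backs; the gripper's body (75 mm by 190 mm) begins 47 mm behind the grasp point.
Start: joints at [-1.365, 0.434, 0.025, 1.573, -0.012, 1.134, -0.075], TCP at [0.19, 0.595, 0.192] pointing down, gripper open.
Joint ranges: [-2.62, 2.62], [-0.44, 2.09], [-1.27, 1.32], [0.08, 2.57], [-1.32, 4.46], [0.12, 2], [-2.74, 2.74]. Speed limits (rad/s): [2.22, 2.22, 3.01, 3.01, 3.14, 3.14, 3.14].

INTERFACE

Orientations are given as a rotation vector (axis times angle).
In Python, from cell import arm gives the robot as it stands.
- The arm moves only by the tool send_rows, never from a script. Its argument "increments" is a list of rows, each a list of 3 entries, a list of its own where there are three numbers: the finger opening in cm, from 0 to 9.18, then the shift along the tool's x, y, z in cm, then the turn, a rotation vector about the tool's x, y, z in rad. A call has 1 to 5 rows; each row shifts and turns the commanded pose from where the row before left it, along the tool's axes as they then stand; what a row does not reach is not made up. A row lasts 1/10 s, in which the tool goes at most 50 mm and 8.59 degrees, less where a joint would pass 70% of its speed; a pose out of reach is approached as far as the arm can. A call is refused whole if a number of a shift passes 5 or a number of a turn 0.15, either way. A call with a gripper value outside its range is refused whole. The fingers move at their own pace and stop on an object; "force" is the grip in N (left out, the last holds). Time passes only in rows, so rows that do not move let the fingers close. It gives the time, the measured TCP pose, the force, the opening and the grip force at its end, in the units of the state.
- arm.observe(): the state, without advancing time (a new reading comes with each control period).
- arm.get_image(name): name is "side" or "top" or "wrist"; returns the picture (400x640x3 uint8, red, green, blue); there is no depth.
- arm.camera_params(name): a dict with "camera_matrix" (3x3 intrinsics, pixels), "R" (3x3) and "t" (3): a world point X has camera coordinates R X + t. Camera axes: x right, y down, z forward; pixel columns grow to the right and rows downward; lengths in m; the calibration is good to about 2 mm. The wrist camera is an equidistant fisheye: a pixel r from the principal point sees the ray r / f radians off the axis. A picture is of the moment at which its call begins: read the wrist's pose just before it. camera_params takes no time and is no camera call; for the wrist camera it gives the pose at the moment of the call.
- arm.sign_off(): hands the job in; it is judged then, once.
The state is a dict: "clock": time; "joints": joint angles; "dq": joint speeds; "joint_efforts": joint torques, N m; "position": TCP position; "ee_rot": TCP orientation; "force": force on the tool from outside, world axes, zero at the start; "ft_torque": the same for the moment, N m; "width": opening from 0.0 (shut) to 1.0 (fully open); "gripper_force": force on a finger pad.
Only numpy, scipy, OpenCV 4.12 (cv2) and the standard library are available. Lean on these libraries where they do the work, as an engineer would, in place of code of your own. Each camera call takes 0.05 s, during which the arm holds its last target. There are 200 camera calls.

## Working session

There is one attempt and no reset: what is moved stays moved. The work goes in short steps, Python scripts to look and compute and a tool call to move; the robot and the scene stay as the last step left them, time stands still between calls to the robot, and variables do not carry over. Pictures are saved under pics/ and viewed, at most 10 in all, crops included, and the job is handed in when it is done.

Besides the shell and the picture viewer there is one more tool, called by a JSON object that holds its "fn" and its "kwargs". send_rows: Moves the arm, as the interface text tells. Its arguments: {"type":"object","properties":{"increments":{"type":"array"},"force":{"type":"number"}},"required":["increments"]}

```bash
mkdir -p pics; ls; python3 - <<'E'
from cell import arm
import cv2,numpy as np
o=arm.observe(); print(o)
for n in("top","side"):
    im=arm.get_image(n); cv2.imwrite(f"pics/{n}0.png",im[:,:,::-1])
    p=arm.camera_params(n); print(n,p)
E
```

```text
pics
{'clock': 0.0, 'joints': array([-1.36459616,  0.43521784,  0.02497454,  1.57408676, -0.0115871 ,
        1.13398482, -0.07511204]), 'dq': array([-7.90956602e-05, -7.52777079e-04, -1.45150092e-03, -4.43465229e-04,
       -4.96455175e-04,  1.89378780e-03, -8.44241976e-04]), 'joint_efforts': array([ 1.15215862e-03, -6.67842507e+01,  9.85489525e-01, -3.14457893e+01,
       -6.04630122e-02,  4.29915916e-02,  1.34364213e-04]), 'position': array([0.18984273, 0.594888  , 0.19165222]), 'ee_rot': array([-4.83244427e-01, -3.10411551e+00,  2.43405802e-03]), 'force': array([ 0.26581992, -1.45704993,  0.26388427]), 'ft_torque': array([ 0.05244145,  0.02003272, -0.03965303]), 'gripper_force': 0.0, 'width': 1.0051939789838271}
top {'camera_matrix': array([[390.72156132,   0.        , 317.37900443],
       [  0.        , 390.72156132, 195.88995484],
       [  0.        ,   0.        ,   1.        ]]), 'R': array([[-0.01244816, -0.99988478, -0.00868706],
       [-0.98961435,  0.01356362, -0.14310648],
       [ 0.14320782,  0.00681543, -0.98966917]]), 't': array([-0.00700748,  0.46362071,  1.34468712])}
side {'camera_matrix': array([[384.30398857,   0.        , 318.35343953],
       [  0.        , 384.30398857, 201.1929597 ],
       [  0.        ,   0.        ,   1.        ]]), 'R': array([[ 0.90338281, -0.42869944, -0.01078395],
       [-0.28688768, -0.58547468, -0.7582314 ],
       [ 0.31873965,  0.68806699, -0.65189635]]), 't': array([-0.40808595,  0.22853576,  1.10465061])}
```

View pics/top0.png

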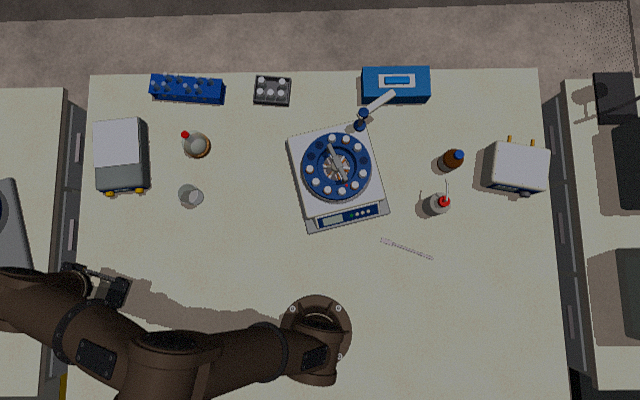

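View pics/side0.png

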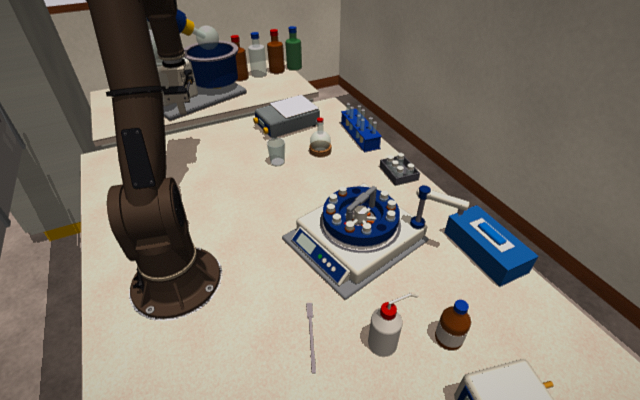

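Top view: carousel centred near (336,166), with its handle running from (328,143) to (346,185). The panel is at the front (348,215) and the drop arm at (380,100). Next I'll enlarge and measure.

```bash
cat > h.py <<'E'
from cell import arm
import cv2,numpy as np
def plane(p,uv,z):
    K,R,t=p["camera_matrix"],p["R"],p["t"]
    d=R.T@np.linalg.solve(K,[uv[0],uv[1],1.]); c=-R.T@t
    return c+d*(z-c[2])/d[2]
def proj(p,X):
    q=p["camera_matrix"]@(p["R"]@np.array(X)+p["t"]); return q[:2]/q[2]
E
python3 - <<'E'
from h import *
im=cv2.imread("pics/top0.png"); p=arm.camera_params("top")
hsv=cv2.cvtColor(im,cv2.COLOR_BGR2HSV)
m=cv2.inRange(hsv,(100,120,40),(125,255,255)); roi=np.zeros_like(m); roi[125:206,295:375]=255; m&=roi
m=cv2.morphologyEx(m,cv2.MORPH_CLOSE,np.ones((7,7),np.uint8))
cs,_=cv2.findContours(m,cv2.RETR_EXTERNAL,cv2.CHAIN_APPROX_NONE)
c=max(cs,key=cv2.contourArea); e=cv2.fitEllipse(cv2.convexHull(c)); print("ring",e, plane(p,e[0],.105))
c=im[90:240,260:410]; cv2.imwrite("pics/topc.png",cv2.resize(c,(600,600),interpolation=cv2.INTER_CUBIC))
E
```

```text
ring ((336.21917724609375, 165.6909637451172), (66.94532775878906, 68.04032135009766), 95.73210144042969) [ 0.55530195 -0.07847859  0.105     ]
```

View pics/topc.png

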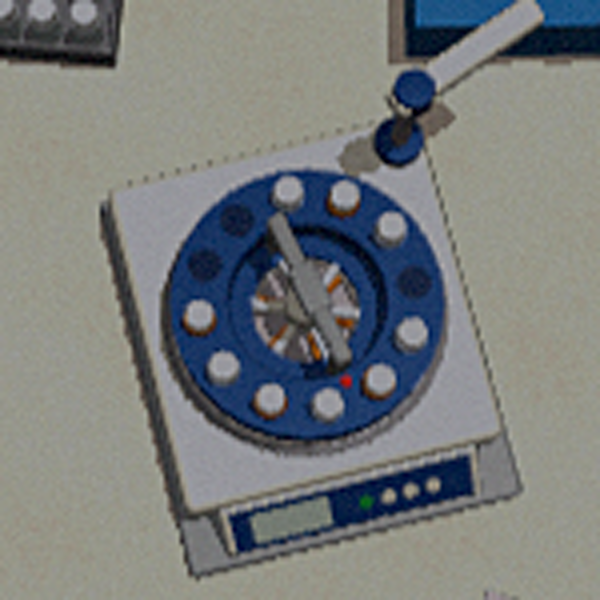

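{"fn": "send_rows", "kwargs": {"increments": [[9.18, [0, 0, -4.8], [0, 0, 0]], [9.18, [0, 0, -4.8], [0, 0, 0]], [9.18, [-2, -2, -3.5], [0, 0, 0]], [9.18, [-3.3, -3.2, -1], [0, 0, 0]], [9.18, [-3.4, -3.3, 0], [0, 0, 0]]]}}

```text
clock: 0.6
position: [0.2475, 0.488, 0.3351]
ee_rot: [0.481, 3.104, 0.005]
force: [1.4, 1.0, -0.4]
width: 1.002
gripper_force: 0.0
```

{"fn": "send_rows", "kwargs": {"increments": [[9.18, [-3.4, -3.3, 0], [0, 0, 0]], [9.18, [-3.4, -3.3, 0], [0, 0, 0]], [9.18, [-3.4, -3.3, 0], [0, 0, 0]], [9.18, [-3.4, -3.3, 0], [0, 0, 0]], [9.18, [-3.4, -3.3, 0], [0, 0, 0]]]}}

```text
clock: 1.1
position: [0.3592, 0.2771, 0.3333]
ee_rot: [-0.483, -3.104, -0.0]
force: [0.8, -0.6, -0.5]
width: 1.001
gripper_force: 0.0
```

{"fn": "send_rows", "kwargs": {"increments": [[9.18, [-3.4, -3.3, 0], [0, 0, 0]], [9.18, [-3.4, -3.3, 0], [0, 0, 0]], [9.18, [-3.4, -3.3, 0], [0, 0, 0]], [9.18, [-3.4, -3.3, 0], [0, 0, 0]], [9.18, [-3.4, -3.3, 0], [0, 0, 0]]]}}

```text
clock: 1.6
position: [0.4709, 0.0683, 0.3334]
ee_rot: [0.483, 3.104, 0.0]
force: [1.2, 0.8, -0.5]
width: 1.0
gripper_force: 0.0
```

{"fn": "send_rows", "kwargs": {"increments": [[9.18, [-3.4, -3.3, 0], [0, 0, 0]], [9.18, [-3.4, -3.3, 0], [0, 0, 0]], [9.18, [-3.0, -2.9, 0], [0, 0, 0]], [9.18, [0, 0, 0], [0, 0, -0.14]], [9.18, [0, 0, 0], [0, 0, -0.14]]]}}

```text
clock: 2.1
position: [0.5351, -0.0517, 0.3328]
ee_rot: [-0.042, -3.14, 0.001]
force: [-0.9, 0.9, -0.1]
width: 1.002
gripper_force: 0.0
```

{"fn": "send_rows", "kwargs": {"increments": [[9.18, [0, 0, 0], [0, 0, -0.14]], [9.18, [0, 0, 0], [0, 0, -0.14]], [9.18, [0, 0, 0], [0, 0, -0.14]], [9.18, [0, 0, 0], [0, 0, 0]]]}}

```text
clock: 2.5
position: [0.5349, -0.0501, 0.3331]
ee_rot: [0.614, -3.08, -0.0]
force: [0.3, -0.3, 0.0]
width: 1.0
gripper_force: 0.0
```

```bash
python3 - <<'E'
from h import *
from scipy.spatial.transform import Rotation as Ro
o=arm.observe(); print(o["position"],Ro.from_rotvec(o["ee_rot"]).as_matrix().round(3).tolist(),o["joints"].round(2))
im=arm.get_image("wrist"); cv2.imwrite("pics/w1.png",im[:,:,::-1]); p=arm.camera_params("wrist"); print(p)
E
```

```text
[ 0.53485075 -0.05005603  0.33311928] [[-0.924, -0.383, -0.001], [-0.383, 0.924, 0.0], [0.001, 0.0, -1.0]] [-0.39  0.21  0.48  1.58 -0.1   1.38  2.07]
{'camera_matrix': array([[309.70691629,   0.        , 317.47868399],
       [  0.        , 309.70691629, 199.60536107],
       [  0.        ,   0.        ,   1.        ]]), 'R': array([[-3.79169216e-01,  9.25327322e-01, -2.27911648e-04],
       [ 8.95633999e-01,  3.67063725e-01,  2.51205020e-01],
       [ 2.32530527e-01,  9.50450850e-02, -9.67933875e-01]]), 't': array([ 0.24977404, -0.52681251,  0.40636007])}
```

View pics/w1.png

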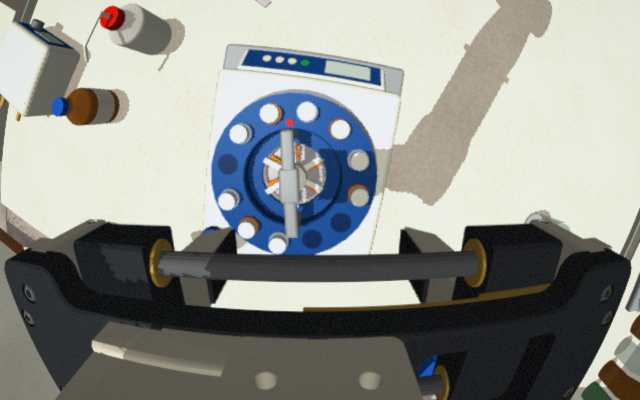

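Wrist view: the carousel centre is near (293,178), and the handle runs from (289,130) to (291,236). Orange teeth show in the windows.

```bash
cat >> h.py <<'E'
def wray(p,uv):
    K=p["camera_matrix"]; a=(np.array(uv,float)-K[:2,2])/K[0,0]; r=np.hypot(*a)
    d=np.array([*(a/r*np.sin(r)),np.cos(r)]); return p["R"].T@d, -p["R"].T@p["t"]
def wplane(p,uv,z):
    d,c=wray(p,uv); return c+d*(z-c[2])/d[2]
E
python3 - <<'E'
from h import *
im=cv2.imread("pics/w1.png"); p=arm.camera_params("wrist")
hsv=cv2.cvtColor(im,cv2.COLOR_BGR2HSV)
m=cv2.inRange(hsv,(100,120,40),(125,255,255)); roi=np.zeros_like(m); roi[88:256,205:385]=255; m&=roi
m=cv2.morphologyEx(m,cv2.MORPH_OPEN,np.ones((3,3),np.uint8))
m=cv2.inRange(hsv,(5,120,60),(20,255,255))
n,l,s,c=cv2.connectedComponentsWithStats(m)
for i in range(1,n):
    if s[i,4]>8 and 245<c[i][0]<345 and 125<c[i][1]<230: print("orange",s[i],c[i].round(1),wplane(p,c[i],.081).round(4))
for uv in [(289,130),(291,236),(290,183)]: print(uv,wplane(p,uv,.168).round(4))
cv2.imwrite("pics/w1c.png",cv2.resize(im[125:235,240:350],(600,600),interpolation=cv2.INTER_CUBIC))
E
```

```text
orange [296 145   4  15  44] [297.6 150.9] [ 0.5228 -0.0865  0.081 ]
orange [270 155  11   9  47] [275.4 158.7] [ 0.5452 -0.1125  0.081 ]
orange [309 163  12   7  23] [315.7 165.9] [ 0.5332 -0.0542  0.081 ]
orange [268 178  11   8  42] [272.4 181.6] [ 0.5788 -0.1046  0.081 ]
orange [309 187   7   5  13] [312.5 189.2] [ 0.5669 -0.0455  0.081 ]
orange [242 217  17  14  57] [252.4 221.1] [ 0.6484 -0.1123  0.081 ]
(289, 130) [ 0.4939 -0.1029  0.168 ]
(291, 236) [ 0.6136 -0.0539  0.168 ]
(290, 183) [ 0.5515 -0.079   0.168 ]
```

View pics/w1c.png

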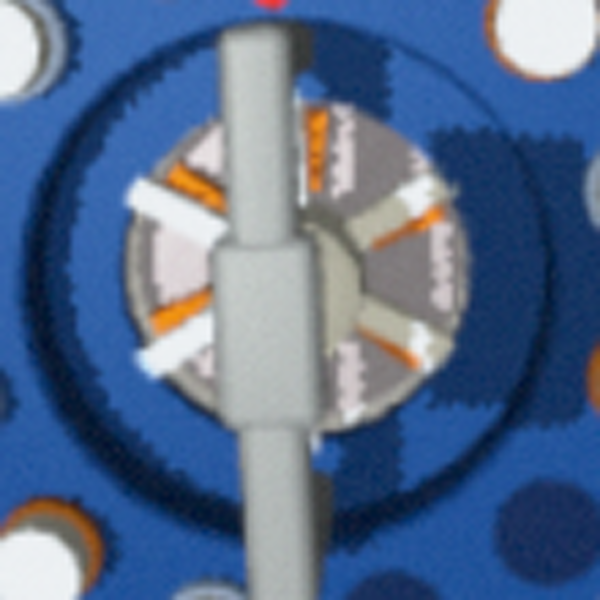

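{"fn": "send_rows", "kwargs": {"increments": [[8, [-0.4, -1.7, 3], [0, 0, 0]], [7, [-0.4, -1.7, 3], [0, 0, 0]], [6, [0, 0, 4], [0, 0, 0]], [6, [0, 0, 3], [0, 0, 0]], [6, [0, 0, 0], [0, 0, 0]]]}}

```text
clock: 3.05
position: [0.5526, -0.0779, 0.1996]
ee_rot: [0.603, -3.076, -0.002]
force: [-0.5, 0.5, 0.1]
width: 0.667
gripper_force: 0.0
```

```bash
python3 - <<'E'
from h import *
from scipy.spatial.transform import Rotation as Ro
o=arm.observe(); print(o["position"],o["width"],Ro.from_rotvec(o["ee_rot"]).as_matrix()[:,1].round(3))
im=arm.get_image("wrist"); cv2.imwrite("pics/w2.png",im[:,:,::-1]); p=arm.camera_params("wrist")
d=o["position"]; print("cam",-p["R"].T@p["t"])
E
```

```text
[ 0.55259551 -0.07789792  0.19960507] 0.6669123725620109 [-0.378  0.926  0.003]
cam [ 0.49198243 -0.10441672  0.3950138 ]
```

View pics/w2.png

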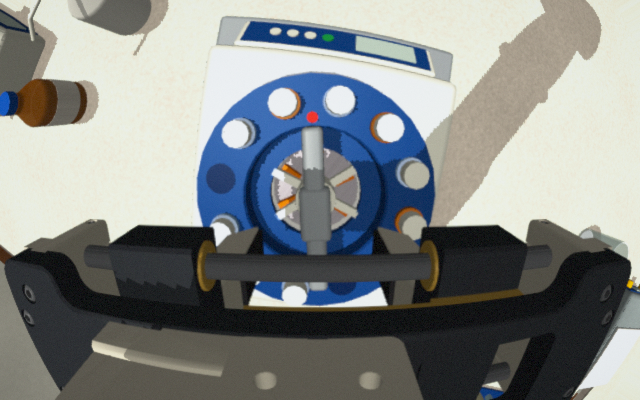

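The handle runs from its near end at (313,128) to the pad at (316,214), between the fingers. A lateral check follows.

```bash
python3 - <<'E'
from h import *
im=cv2.imread("pics/w2.png"); p=arm.camera_params("wrist")
o=arm.observe(); from scipy.spatial.transform import Rotation as Ro
R=Ro.from_rotvec(o["ee_rot"]).as_matrix()
hsv=cv2.cvtColor(im,cv2.COLOR_BGR2HSV)
for v in (135,145,155,165,175,185,195,205,210,215,220,225):
    g=im[v].astype(int); ok=[u for u in range(295,340) if abs(g[u].max()-g[u].min())<22 and 70<g[u].mean()<185]
    # longest run
    runs=np.split(np.array(ok),np.where(np.diff(ok)>1)[0]+1); r=max(runs,key=len)
    z=.168 if v<188 else .169
    c=wplane(p,((r[0]+r[-1])/2,v),z); print(v,r[0],r[-1],c.round(4),(R.T@(c-o["position"])).round(4)[:2])
cv2.imwrite("pics/w2c.png",cv2.resize(im[110:250,250:390],(600,600),interpolation=cv2.INTER_CUBIC))
E
```

```text
135 315 322 [ 0.5005 -0.0999  0.168 ] [0.0578 0.0001]
145 316 322 [ 0.5072 -0.0968  0.168 ] [0.0504 0.0005]
155 316 326 [ 0.5134 -0.0926  0.168 ] [0.043 0.002]
165 317 339 [ 0.5184 -0.085   0.168 ] [0.0356 0.0072]
175 302 339 [ 0.5274 -0.0873  0.168 ] [0.0281 0.0016]
185 295 334 [ 0.5361 -0.0885  0.168 ] [ 0.0205 -0.0028]
195 297 339 [ 0.542  -0.0833  0.169 ] [ 0.013  -0.0002]
205 295 339 [ 0.5495 -0.081   0.169 ] [ 0.0053 -0.0009]
210 295 334 [ 0.5539 -0.0813  0.169 ] [ 0.0013 -0.0028]
215 295 339 [ 0.5569 -0.078   0.169 ] [-0.0027 -0.0009]
220 295 339 [ 0.5606 -0.0765  0.169 ] [-0.0067 -0.0009]
225 295 339 [ 0.5643 -0.075   0.169 ] [-0.0107 -0.0009]
```

View pics/w2c.png

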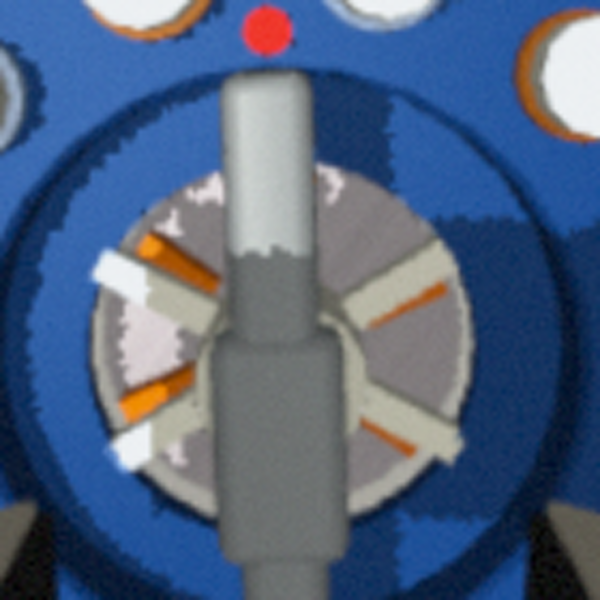

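```bash
python3 - <<'E'
from h import *
p=arm.camera_params("wrist"); o=arm.observe(); from scipy.spatial.transform import Rotation as Ro
R=Ro.from_rotvec(o["ee_rot"]).as_matrix()
f=lambda u,v:(250+u*140/600,110+v*140/600)
for n,uv,z in [("pad",(281,450),.169),("barend",(267,75),.168)]:
    c=wplane(p,f(*uv),z); print(n,c.round(4),(R.T@(c-o["position"])).round(4)[:2])
c0=wplane(p,f(281,450),.169); e=wplane(p,f(267,75),.168); print("bar yaw",np.degrees(np.arctan2(*(c0-e)[1::-1])))
C=np.array([.5548,-.0780])
def ang(uv,z):
    d=wplane(p,f(*uv),z)[:2]-C; return np.hypot(*d).round(4),(np.degrees(np.arctan2(d[1],d[0]))%360).round(1),(np.degrees(np.arcsin(.004/np.hypot(*d)))).round(1)
for n,uv in dict(ULfree=(150,235),ULfree2=(215,272),LLfree=(118,402),LLfree2=(185,365),URfree=(445,293),URfree2=(375,327),LRfree=(410,455),LRfree2=(365,425)).items(): print(n,ang(uv,.081))
for n,uv in dict(ULs=(108,265),LLs=(125,450),URs=(437,258),LRs=(455,440)).items(): print(n,ang(uv,.091))
E
```

```text
pad [ 0.5573 -0.0791  0.169 ] [-0.0027 -0.002 ]
barend [ 0.4971 -0.1062  0.168 ] [ 0.0633 -0.0044]
bar yaw 24.279330796410903
ULfree (np.float64(0.0416), np.float64(256.2), np.float64(5.5))
ULfree2 (np.float64(0.0238), np.float64(252.0), np.float64(9.7))
LLfree (np.float64(0.0458), np.float64(313.9), np.float64(5.0))
LLfree2 (np.float64(0.0269), np.float64(308.5), np.float64(8.6))
URfree (np.float64(0.0387), np.float64(127.9), np.float64(5.9))
URfree2 (np.float64(0.0205), np.float64(117.7), np.float64(11.3))
LRfree (np.float64(0.0425), np.float64(66.4), np.float64(5.4))
LRfree2 (np.float64(0.0292), np.float64(61.1), np.float64(7.9))
ULs (np.float64(0.0466), np.float64(268.4), np.float64(4.9))
LLs (np.float64(0.0477), np.float64(325.5), np.float64(4.8))
URs (np.float64(0.0397), np.float64(143.4), np.float64(5.8))
LRs (np.float64(0.046), np.float64(81.4), np.float64(5.0))
```

{"fn": "send_rows", "kwargs": {"increments": [[5.5, [-0.25, -0.18, 0], [0, 0, -0.02]], [5, [0, 0, 2.5], [0, 0, 0]], [5, [0, 0, 2.4], [0, 0, 0]], [5, [0, 0, 0], [0, 0, 0]], [4, [0, 0, 0], [0, 0, 0]]], "force": 5}}

```text
clock: 3.6
position: [0.5595, -0.0792, 0.1562]
ee_rot: [-0.641, 3.074, -0.001]
force: [0.6, 0.1, -0.1]
width: 0.499
gripper_force: 0.0
```

{"fn": "send_rows", "kwargs": {"increments": [[3, [0, 0, 0], [0, 0, 0]], [2, [0, 0, 0], [0, 0, 0]], [2, [0, 0, 0], [0, 0, 0]], [2, [0, 0, 0], [0, 0, 0]]], "force": 5}}

```text
clock: 4.0
position: [0.5587, -0.0791, 0.1549]
ee_rot: [-0.641, 3.075, -0.0]
force: [-0.1, 0.8, -0.3]
width: 0.222
gripper_force: 0.0
```

```bash
python3 - <<'E'
from h import *
o=arm.observe(); print(o["position"],o["width"],o["gripper_force"],o["force"])
im=arm.get_image("wrist"); cv2.imwrite("pics/w3.png",im[110:310,200:440,::-1])
im2=cv2.resize(im[110:310,200:440,::-1],(720,600),interpolation=cv2.INTER_CUBIC); cv2.imwrite("pics/w3.png",im2)
E
```

```text
[ 0.55871016 -0.07910574  0.1549175 ] 0.2219335892012071 0.0 [-0.14943511  0.78463395 -0.29739178]
```

View pics/w3.png

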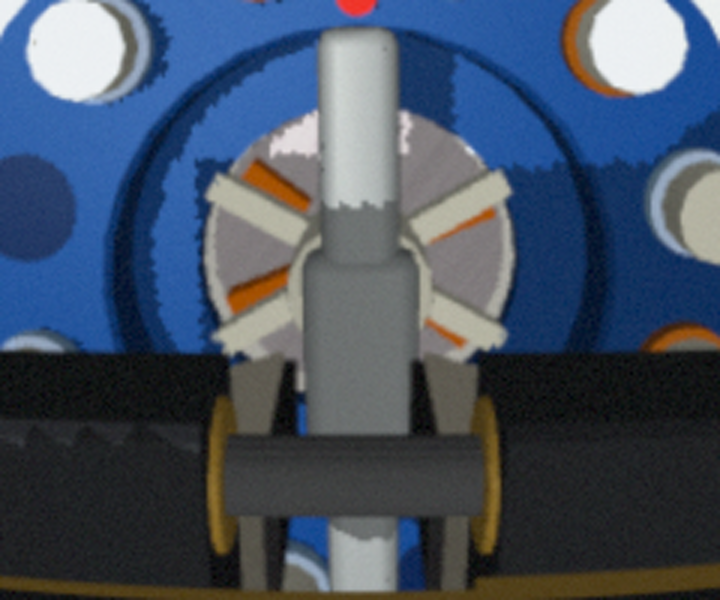

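{"fn": "send_rows", "kwargs": {"increments": [[2, [0.27, 0, 0.3], [0, 0, 0]], [1.5, [0, 0, 0], [0, 0, 0]], [1.0, [0, 0, 0], [0, 0, 0]], [1.0, [0, 0, 0], [0, 0, 0]]], "force": 5}}

```text
clock: 4.45
position: [0.5559, -0.0802, 0.1514]
ee_rot: [0.641, -3.075, -0.0]
force: [-0.3, -1.0, 0.4]
width: 0.113
gripper_force: 0.0
```

```bash
python3 - <<'E'
from h import *
o=arm.observe(); p=arm.camera_params("wrist")
def wproj(X):
    c=p["R"]@np.array(X)+p["t"]; r=np.arctan2(np.hypot(c[0],c[1]),c[2]); return p["camera_matrix"][:2,2]+p["camera_matrix"][0,0]*r*c[:2]/np.hypot(c[0],c[1])
print(o["position"],o["width"],"tcp px",wproj(o["position"]),"grasp px",wproj(o["position"]+[0,0,.019]), "handle", wproj([.5555,-.0785,.169]))
w=arm.get_image("wrist")[100:330,200:430,::-1]; s=arm.get_image("side")[140:260,300:420,::-1]
print(proj(arm.camera_params("side"),o["position"]))
cv2.imwrite("pics/c4.png",np.hstack([cv2.resize(w,(400,400),interpolation=cv2.INTER_CUBIC),cv2.resize(s,(400,400),interpolation=cv2.INTER_CUBIC)]))
E
```

```text
[ 0.55594453 -0.08018527  0.15138532] 0.1126618745876203 tcp px [318.30668287 226.23762754] grasp px [318.37134655 236.77469919] handle [321.21200522 236.34869518]
[361.58373562 201.60297597]
```

View pics/c4.png

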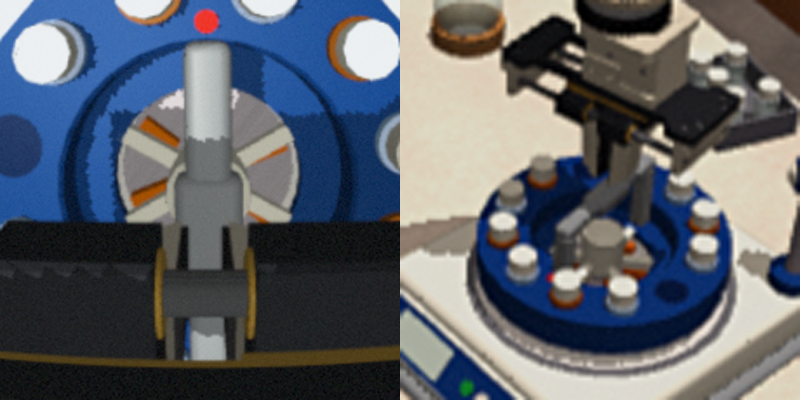

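{"fn": "send_rows", "kwargs": {"increments": [[3, [0, 0, 0], [0, 0, 0]], [5, [0, 0, 0], [0, 0, 0]], [5, [0, 0, 0], [0, 0, 0]], [5, [0, 0, 0], [0, 0, 0]]], "force": 5}}

```text
clock: 4.95
position: [0.556, -0.0802, 0.1514]
ee_rot: [-0.641, 3.075, 0.0]
force: [-0.0, 0.3, 0.6]
width: 0.402
gripper_force: 0.0
```

```bash
python3 - <<'E'
from h import *
o=arm.observe(); print(o["position"],o["width"],o["force"])
ps=arm.camera_params("side")
s=np.ascontiguousarray(cv2.resize(arm.get_image("side")[150:240,310:430,::-1],(800,600),interpolation=cv2.INTER_CUBIC)); print("")
from scipy.spatial.transform import Rotation as Ro
R=Ro.from_rotvec(o["ee_rot"]).as_matrix()
def mk(X,c):
    u=(proj(ps,X)-[310,150])*6.667; cv2.drawMarker(s,(int(u[0]),int(u[1])),c,0,20,2)
for sg in(-1,1): mk(o["position"]+R[:,1]*sg*o["width"]*.0459,(0,0,255))
a=np.radians(23.5)
for q in(-.067,-.022,.022,.067): mk([.5555+q*np.cos(a),-.0785+q*np.sin(a),.168],(0,255,0))
cv2.imwrite("pics/s5.png",s)
E
```

```text
[ 0.5559744  -0.08016693  0.15142645] 0.4018878467561276 [-0.03577328  0.27178154  0.56032889]
```

View pics/s5.png

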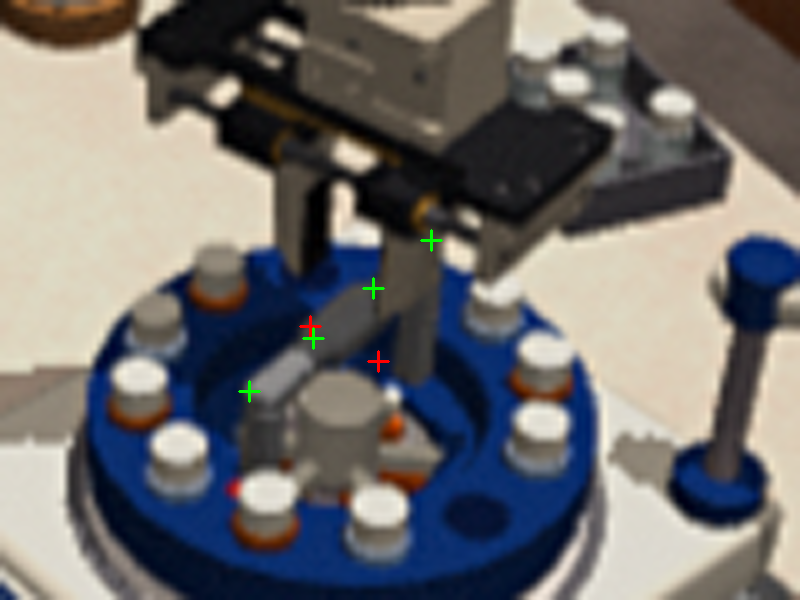

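The side view shows the real fingertips (about (290,275) and (395,310)) well above where the reported TCP projects (red, rows 325 and 360). That makes them about 20–28 mm higher than reported, just above the bar. I'll lower in small steps while watching the force.

{"fn": "send_rows", "kwargs": {"increments": [[5, [0, 0, 0.7], [0, 0, 0]], [5, [0, 0, 0.7], [0, 0, 0]], [5, [0, 0, 0.7], [0, 0, 0]], [5, [0, 0, 0], [0, 0, 0]]], "force": 5}}

```text
clock: 5.4
position: [0.555, -0.0801, 0.129]
ee_rot: [0.641, -3.073, -0.001]
force: [-0.1, 0.2, 0.8]
width: 0.544
gripper_force: 0.0
```

{"fn": "send_rows", "kwargs": {"increments": [[3, [0, 0, 0], [0, 0, 0]], [2, [0, 0, 0], [0, 0, 0]], [1, [0, 0, 0], [0, 0, 0]], [1, [0, 0, 0], [0, 0, 0]]], "force": 5}}

```text
clock: 5.8
position: [0.556, -0.0799, 0.1306]
ee_rot: [-0.641, 3.075, 0.001]
force: [-1.3, 0.8, -0.7]
width: 0.261
gripper_force: 5.0
```

{"fn": "send_rows", "kwargs": {"increments": [[1, [0, 0, 0], [0, 0, -0.06]], [1, [0, 0, 0], [0, 0, -0.08]], [1, [0, 0, 0], [0, 0, -0.09]], [1, [0, 0, 0], [0, 0, -0.09]], [1, [0, 0, 0], [0, 0, -0.07]]], "force": 10}}

```text
clock: 6.3
position: [0.5553, -0.0801, 0.1299]
ee_rot: [1.23, -2.89, -0.001]
force: [0.2, -0.1, -5.7]
width: 0.258
gripper_force: 10.0
```

{"fn": "send_rows", "kwargs": {"increments": [[1, [0, 0, 0], [0, 0, 0]], [2.7, [0, 0, 0], [0, 0, 0]], [3.2, [0, 0, 0], [0, 0, 0]], [4, [0, 0, 0], [0, 0, 0]], [5, [0, 0, 0], [0, 0, 0]]]}}

```text
clock: 6.8
position: [0.5562, -0.0802, 0.1307]
ee_rot: [-1.224, 2.893, -0.0]
force: [0.2, 0.2, -0.2]
width: 0.476
gripper_force: 0.0
```

```bash
python3 - <<'E'
from h import *
from scipy.spatial.transform import Rotation as Ro
o=arm.observe(); p=arm.camera_params("wrist"); R=Ro.from_rotvec(o["ee_rot"]).as_matrix(); print(o["position"],o["force"],o["ft_torque"],np.degrees(np.arctan2(R[1,1],R[0,1])))
im=arm.get_image("wrist")[:,:,::-1].copy(); cv2.imwrite("pics/w6.png",im)
hsv=cv2.cvtColor(im,cv2.COLOR_BGR2HSV); m=cv2.inRange(hsv,(5,120,50),(20,255,255))
n,l,s,c=cv2.connectedComponentsWithStats(m)
for i in range(1,n):
    X=wplane(p,c[i],.081); d=X[:2]-[.5555,-.0785]
    if s[i,4]>8 and np.hypot(*d)<.05: print("orange",s[i],c[i].round(1),np.hypot(*d).round(3),(np.degrees(np.arctan2(d[1],d[0]))%60).round(1))
w=im[130:230]; bright=cv2.inRange(cv2.cvtColor(w,cv2.COLOR_BGR2HSV),(0,0,120),(180,70,255))
# red dot of carousel at its -x rim
r=cv2.inRange(hsv,(0,180,150),(4,255,255)); n,l,s,c=cv2.connectedComponentsWithStats(r)
for i in range(1,n):
    if s[i,4]>5: print("red",s[i],c[i],wplane(p,c[i],.117))
E
```

```text
[ 0.55621108 -0.08018945  0.13066244] [ 0.22294264  0.15336053 -0.22515387] [ 0.10315598  0.04914181 -0.05149841] 135.86858857622755
orange [289 159  12  25 170] [295.9 169.3] 0.036 17.5
orange [330 159  20  28 291] [338.6 172.4] 0.032 18.4
orange [268 199  27  13 322] [280.5 205. ] 0.032 13.2
orange [344 199  27  13 316] [356.8 204.5] 0.03 19.6
orange [338 232  10  17 116] [341.6 240.6] 0.035 17.7
orange [291 236   6  12  48] [294.1 242.4] 0.038 11.2
red [309 104  13  13 128] [314.8125   109.984375] [ 0.5050496  -0.13583062  0.117     ]
```

{"fn": "send_rows", "kwargs": {"increments": [[5, [0, 0, -2.5], [0, 0, 0]], [5, [0, 0, -2.5], [0, 0, 0]], [2, [0, 0, 0], [0, 0, 0]], [0, [0, 0, 0], [0, 0, 0]], [0, [0, 0, 0], [0, 0, 0]]]}}

```text
clock: 7.35
position: [0.5554, -0.08, 0.1797]
ee_rot: [1.225, -2.892, -0.001]
force: [-0.2, -0.4, -0.1]
width: 0.331
gripper_force: 0.0
```

{"fn": "send_rows", "kwargs": {"increments": [[0, [0, 0, 0], [0, 0, 0]], [0, [0, 0, 0], [0, 0, 0]], [0, [0, 0, 0], [0, 0, 0]]]}}

```text
clock: 7.65
position: [0.5557, -0.0802, 0.18]
ee_rot: [1.225, -2.892, -0.0]
force: [0.3, -0.3, 0.0]
width: 0.072
gripper_force: 0.0
```

{"fn": "send_rows", "kwargs": {"increments": [[0, [0, 0, 0.8], [0, 0, 0]], [0, [0, 0, 0.7], [0, 0, 0]], [0, [0, 0, 0.3], [0, 0, 0]], [0, [0, 0, 0.2], [0, 0, 0]], [0, [0, 0, 0], [0, 0, 0]]]}}

```text
clock: 8.15
position: [0.5558, -0.0802, 0.16]
ee_rot: [1.225, -2.892, -0.0]
force: [0.3, -0.2, 0.9]
width: 0.005
gripper_force: 0.0
```

{"fn": "send_rows", "kwargs": {"increments": [[0, [0, 0, 0.2], [0, 0, 0]], [0, [0, 0, 0.2], [0, 0, 0]], [0, [0, 0, 0.2], [0, 0, 0]], [0, [0, 0, 0], [0, 0, 0]]]}}

```text
clock: 8.55
position: [0.5558, -0.0802, 0.1542]
ee_rot: [1.225, -2.893, -0.0]
force: [0.4, -0.4, -0.1]
width: 0.001
gripper_force: 0.0
```

{"fn": "send_rows", "kwargs": {"increments": [[0, [0, 0, 0.2], [0, 0, 0]], [0, [0, 0, 0.2], [0, 0, 0]], [0, [0, 0, 0.2], [0, 0, 0]], [0, [0, 0, 0], [0, 0, 0]]]}}

```text
clock: 8.95
position: [0.5558, -0.0801, 0.1481]
ee_rot: [1.225, -2.893, -0.0]
force: [0.4, -0.1, -1.0]
width: 0.008
gripper_force: 0.0
```

{"fn": "send_rows", "kwargs": {"increments": [[0, [0, 0, 0.2], [0, 0, 0]], [0, [0, 0, 0.2], [0, 0, 0]], [0, [0, 0, 0], [0, 0, 0]]]}}

```text
clock: 9.25
position: [0.5558, -0.0802, 0.1441]
ee_rot: [1.225, -2.893, -0.0]
force: [-0.8, -0.3, -0.2]
width: 0.006
gripper_force: 0.0
```

{"fn": "send_rows", "kwargs": {"increments": [[0, [0, 0, 0.2], [0, 0, 0]], [0, [0, 0, 0], [0, 0, 0]]]}}

```text
clock: 9.45
position: [0.5558, -0.0802, 0.1422]
ee_rot: [1.225, -2.893, -0.0]
force: [-0.2, -0.2, -0.3]
width: 0.002
gripper_force: 0.0
```

{"fn": "send_rows", "kwargs": {"increments": [[0, [0, 0, 0.2], [0, 0, 0]], [0, [0, 0, 0], [0, 0, 0]]]}}

```text
clock: 9.65
position: [0.5558, -0.0802, 0.1402]
ee_rot: [1.225, -2.893, -0.0]
force: [-0.4, -0.3, 0.7]
width: 0.006
gripper_force: 0.0
```

{"fn": "send_rows", "kwargs": {"increments": [[0, [0, 0, 0.1], [0, 0, 0]], [0, [0, 0, 0], [0, 0, 0]]]}}

```text
clock: 9.85
position: [0.556, -0.0801, 0.1393]
ee_rot: [1.225, -2.893, -0.0]
force: [0.7, 0.0, -0.4]
width: 0.001
gripper_force: 0.0
```

{"fn": "send_rows", "kwargs": {"increments": [[0, [0, 0, 0.2], [0, 0, 0]], [0, [0, 0, 0], [0, 0, 0]]]}}

```text
clock: 10.05
position: [0.5558, -0.0801, 0.1372]
ee_rot: [1.225, -2.893, -0.0]
force: [-0.2, -0.1, 0.3]
width: 0.005
gripper_force: 0.0
```

{"fn": "send_rows", "kwargs": {"increments": [[0, [0, 0, 0.2], [0, 0, 0]], [0, [0, 0, 0], [0, 0, 0]]]}}

```text
clock: 10.25
position: [0.5558, -0.0802, 0.1351]
ee_rot: [1.225, -2.893, -0.0]
force: [-0.5, -0.6, -0.3]
width: 0.006
gripper_force: 0.0
```

{"fn": "send_rows", "kwargs": {"increments": [[0, [0, 0, 0.2], [0, 0, 0]], [0, [0, 0, 0], [0, 0, 0]]]}}

```text
clock: 10.45
position: [0.5558, -0.0801, 0.1332]
ee_rot: [1.225, -2.893, -0.0]
force: [0.2, -0.1, 0.8]
width: 0.006
gripper_force: 0.0
```

{"fn": "send_rows", "kwargs": {"increments": [[0, [0, 0, 0.2], [0, 0, 0]], [0, [0, 0, 0], [0, 0, 0]]]}}

```text
clock: 10.65
position: [0.5558, -0.0802, 0.1312]
ee_rot: [1.225, -2.893, -0.0]
force: [-0.8, -0.4, -0.1]
width: 0.007
gripper_force: 0.0
```

{"fn": "send_rows", "kwargs": {"increments": [[0, [0, 0, 0.2], [0, 0, 0]], [0, [0, 0, 0], [0, 0, 0]]]}}

```text
clock: 10.85
position: [0.5567, -0.0802, 0.1299]
ee_rot: [-1.224, 2.892, -0.001]
force: [0.8, -0.7, 3.7]
width: 0.008
gripper_force: 1.8
```

{"fn": "send_rows", "kwargs": {"increments": [[0, [0, 0, 0.2], [0, 0, 0]], [0, [0, 0, 0], [0, 0, 0]]]}}

```text
clock: 11.05
position: [0.5566, -0.0803, 0.1279]
ee_rot: [-1.224, 2.892, -0.001]
force: [-0.0, -0.5, 0.3]
width: 0.005
gripper_force: 0.0
```

{"fn": "send_rows", "kwargs": {"increments": [[0, [0, 0, 0.2], [0, 0, 0]], [0, [0, 0, 0], [0, 0, 0]]]}}

```text
clock: 11.25
position: [0.5554, -0.0801, 0.1248]
ee_rot: [1.225, -2.892, -0.001]
force: [0.1, -0.1, -0.1]
width: 0.005
gripper_force: 0.0
```

{"fn": "send_rows", "kwargs": {"increments": [[0, [0, 0, 0.2], [0, 0, 0]], [0, [0, 0, 0], [0, 0, 0]]]}}

```text
clock: 11.45
position: [0.5558, -0.0802, 0.1232]
ee_rot: [1.225, -2.893, -0.0]
force: [0.5, 0.6, 1.4]
width: 0.006
gripper_force: 0.0
```

{"fn": "send_rows", "kwargs": {"increments": [[0, [0, 0, 0.2], [0, 0, 0]], [0, [0, 0, 0], [0, 0, 0]]]}}

```text
clock: 11.65
position: [0.5561, -0.0802, 0.1229]
ee_rot: [-1.224, 2.892, 0.001]
force: [-5.7, 1.0, 19.6]
width: 0.006
gripper_force: 9.6
```

{"fn": "send_rows", "kwargs": {"increments": [[0, [0, 0, 0.08], [0, 0, 0]], [0, [0, 0, 0], [0, 0, 0]]]}}

```text
clock: 11.85
position: [0.5562, -0.0802, 0.1229]
ee_rot: [-1.224, 2.892, 0.001]
force: [-8.9, 1.3, 26.8]
width: 0.006
gripper_force: 13.4
```

{"fn": "send_rows", "kwargs": {"increments": [[0, [0, 0, -2.5], [0, 0, 0]], [0, [0, 0, -4], [0, 0, 0]], [0, [0, 0, -4.5], [0, 0, 0]], [0, [0, 0, -4.5], [0, 0, 0]], [0, [0, 0, -4.5], [0, 0, 0]]]}}

```text
clock: 12.35
position: [0.5555, -0.0802, 0.3224]
ee_rot: [1.225, -2.893, -0.0]
force: [1.4, 0.4, -0.1]
width: 0.009
gripper_force: 0.0
```

```bash
python3 - <<'E'
from h import *
o=arm.observe(); p=arm.camera_params("wrist"); print(o["clock"],o["position"],o["force"])
im=arm.get_image("wrist")[:,:,::-1].copy(); cv2.imwrite("pics/w7.png",im)
hsv=cv2.cvtColor(im,cv2.COLOR_BGR2HSV); m=cv2.inRange(hsv,(5,120,50),(20,255,255))
n,l,s,c=cv2.connectedComponentsWithStats(m)
for i in range(1,n):
    X=wplane(p,c[i],.081); d=X[:2]-[.5555,-.0785]
    if s[i,4]>8 and np.hypot(*d)<.05: print("orange",s[i],c[i].round(1),np.hypot(*d).round(3),(np.degrees(np.arctan2(d[1],d[0]))%60).round(1))
# carousel drop seen by the side camera: red dot and caps before/after
b=cv2.imread("pics/side0.png"); a=arm.get_image("side")[:,:,::-1].copy(); cv2.imwrite("pics/side7.png",a)
ps=arm.camera_params("side")
print("expected 12mm shift px",proj(ps,[.5555,-.0785,.105])-proj(ps,[.5555,-.0785,.117]))
for im in(b,a):
    h=cv2.cvtColor(im,cv2.COLOR_BGR2HSV); m=cv2.inRange(h,(105,130,30),(125,255,255)); z=np.zeros_like(m); z[180:252,310:410]=m[180:252,310:410]
    z=cv2.morphologyEx(z,cv2.MORPH_OPEN,np.ones((3,3),np.uint8))
    n,l,s,c=cv2.connectedComponentsWithStats(z); i=1+np.argmax(s[1:,4]); 
    pts=np.argwhere(l==i); bot=[pts[pts[:,1]==u][:,0].max() for u in range(340,381,2)]; print(s[i],np.mean(bot))
E
```

```text
12.35 [ 0.55550928 -0.08021992  0.32238427] [ 1.43948097  0.36562079 -0.09365841]
orange [301 144  10  14  75] [306.4 150.1] 0.033 16.7
orange [325 144  10  14  82] [329.1 150.3] 0.032 18.3
orange [289 167  15   6  90] [296.  169.5] 0.032 14.2
orange [333 166  15   7  91] [340.  169.5] 0.03 17.8
orange [302 183   8  14  62] [305.8 190.2] 0.034 13.9
orange [329 183   6  13  51] [330.9 190.4] 0.034 17.3
expected 12mm shift px [-0.24118999  2.95685143]
[ 323  187   76   59 1889] 243.33333333333334
[ 323  190   76   59 1984] 245.9047619047619
```

```bash
python3 -c "
from cell import arm
print(arm.sign_off())"
```

```text
the job is handed in; nothing more can be done
None
```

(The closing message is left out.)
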